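# Close a denture flask on its dowels and hold it shut

### The arm

A 6-joint arm with a two-finger parallel gripper is mounted at the origin on the work surface. World frame = base frame: x ahead of the robot, y to its left, z up, the work surface at z = 0. Lengths are in m, angles in degrees, forces in N, time in s.
With the tool pointing down it reaches from about 0.375 to 0.975 m from the base axis. Payload 3.8 kg.
Tool frame: the origin (TCP) lies at the very end of the fingers, on their centre line; the grasp point (between the pads) lies 19 mm behind it; z points along the fingers, y is the line along which they close (so a half turn about z gives the same grasp; the last joint's range is limited). The gripper opens to 85 mm and grips with 20 to 120 N. Pads are 22 mm wide; open, the fingers measure 114 mm over their backs; the gripper's body (76 mm by 85 mm) begins 54 mm behind the grasp point. The pads swing forward as they close: fully open they stand 13 mm farther back than shut.
Start: joints at [-78.948, 15.12, 91.902, -0, 72.978, -2.114], TCP at [0.154, -0.657, 0.231] pointing down, gripper open.
Joint ranges: [-150.88, 150.88], [-54.13, 125.18], [17.81, 147.31], [-75.09, 255.09], [0, 152.58], [-146.25, 146.25]. Speed limits (degrees/s): [147.25, 147.25, 180, 180, 180, 180].

### API

Orientations are given as [roll, pitch, yaw] about the fixed x, y, z axes, in that order (R = Rz(yaw) Ry(pitch) Rx(roll)).
In Python, from cell import state, grab_frame, job_done, find_in, pinpoint gives the robot as it stands.
- The arm moves only by the tool servo_tool, never from a script. Its argument "steps" is one flat list of numbers, 7 for each row, row after row: the shift along the tool's x, y, z in mm, then the turn, a rotation vector about the tool's x, y, z in rad, then the closure in counts, from 0 (fully open) to 255 (shut). A call has 1 to 12 rows; each row is the pose to reach, as a shift and turn from the pose commanded when the call began, along the tool's axes at that moment; what a row does not reach only later rows make up. A row lasts 1/12 s, in which the tool goes at most 41.7 mm and 7.16 degrees, less where a joint would pass 70% of its speed; a pose out of reach is approached as far as the arm can. A call with a gripper value outside its range is refused whole. The fingers move at their own pace and stop on an object; the grip force is fixed at half the most. Time passes only in rows, so rows that repeat a pose let the fingers close. It gives the time, the measured TCP pose, the force, the opening and the grip force at its end, in the units of the state.
- state(): the state, without advancing time (a new reading comes with each control period).
- grab_frame(name): name is "side" or "top" or "wrist"; returns a dict with "frame" (420x560x3 uint8, blue, green, red), "range_z" (420x560 float32, m along the optical axis (not along the pixel's ray), 0 where there is no reading), "intrinsics" (3x3 intrinsics, pixels), "k1" (the pictures are not rectified: a ray, as slopes to the right and down, at radius r is drawn at 1 + k1 r^2 times it, then the intrinsics apply), "R" (3x3) and "t" (3): a world point X has camera coordinates R X + t. Camera axes: x right, y down, z forward; pixel columns grow to the right and rows downward; lengths in m; the calibration is good to about 2 mm. A picture is of the moment at which its call begins.
- job_done(): hands the job in; it is judged then, once.
Trained networks look in a picture, given as the dict that the camera call returned (one of the last four; its "shot" number tells which), for a name from the list of things; names that differ only in an ending like _2 or _b are one class to them, and where a whole thing is asked for, a point or a joint stands for the part that bears it (a point fixed in the world has none). Each returns a list of dicts, best first, with "confidence" (0 to 1); they miss things now and then, are a little off and sometimes report something else, mostly with a low value. They report only what shows in the picture. A call takes as long as a camera call. They do not tell look-alikes from the thing itself.
- find_in(picture, thing): "rect" ([left, top, right, bottom] as shares, 0 to 1, of the picture: columns of its width, rows of its height, round what is visible of it).
- pinpoint(picture, thing): "at" ([column, row] as shares, 0 to 1, of the picture: columns of its width, rows of its height: a listed point, or the origin of a listed thing).
The state is a dict: "time": time; "qpos": joint angles; "joint_vel": joint speeds; "joint_efforts": joint torques, N m; "ee_pos": TCP position; "tool_rot": TCP orientation; "contact_force": force on the tool from outside, world axes, zero at the start; "moment": the same for the moment, N m; "width": finger opening in m; "finger_force": force on a finger pad.
Only numpy, scipy, OpenCV 4.12 (cv2) and the standard library are available. Lean on these libraries where they do the work, as an engineer would, in place of code of your own. Each camera call takes 0.05 s, during which the arm holds its last target. There are 200 camera calls.

### The job

Push the dock's open drawer fully home until it clicks into its detent. Then pick up the loose upper half of the denture flask (the metal block with two dowel holes and an ear), fit it onto the two dowels of the lower half in the drawer, ears at the same end, and press it down against the sprung pad until the two faces meet. Finish while still holding it and pressing the pair fully shut (about 15 N): do not let go, and leave everything else on the bench where it stands.

Things in the scene. Friction and masses are not known exactly. Their poses are not given: they have to be found in the camera images.
- dock: White enamelled bench dock, fixed to the bench, 220 x 170 mm and 45 mm tall, with a 75 mm tall block across its far end (the last 50 mm in x). Origin at the centre of its underside; its x axis points from the drawer front to that block, z up. The drawer runs along its x axis and carries the lower half of the flask; the dock is open above it.
- flask_drawer (a joint): Drawer of the dock: 0 = fully home against its stop, grows as it comes out towards the robot (dock -x), m; it starts 50 to 85 mm out. It slides with about 1 N of friction; a spring detent adds about 3 N between 16 mm and 7 mm before home, then pulls it in and keeps it there.
- drawer_front (a point): Centre of the flat front face of the drawer (moves with it), 35 mm above the bench; the face is 170 mm wide (dock y) and reaches from 12 to 58 mm above the bench. Push here along dock +x. No handle.
- lower_face (a point): Centre of the upper face of the lower flask half, fixed on the drawer: aluminium block 90 (x) x 56 (y) x 30 mm, face 52 mm above the bench, axes as the dock's. Ear 14 x 22 mm at its +x end, flush with the face. Two upright steel dowels, 18 mm tall, top 7 mm tapered to half: 12 mm thick at (+32, +12) mm, 8 mm at (-32, -12) mm. Dock side walls are 7 mm lower, 73 mm either side.
- pad (a joint): Sprung steel pad, 18 mm across, in the middle of the lower half's face: 0 = up, 5 mm proud; 0.005 = pressed flush (faces meeting). 5 N start it down, 10 N hold it flush; it lifts the upper half's weight alone.
- upper_mid (a point): Centre, 17 mm above the underside, of the loose upper flask half: aluminium block 90 (x) x 56 (y) x 34 mm tall, about 0.3 kg, right way up (z up) on the bench; grasp it across its 56 mm width. Two upright through holes: 14 mm wide at (+32, +12) mm, 10 mm wide at (-32, -12) mm. Shut, this point is 17 mm above lower_face, x axes the same way.
- upper_ear (a point): The upper half's ear, 14 x 22 x 10 mm, at the foot of its +x end face, 52 mm from its centre; it belongs over the lower half's ear.
- upper_half: The same upper half; origin at the centre of its underside, axes as upper_mid.
- spare_ring: Not part of the job: a shorter aluminium block 66 x 56 x 34 mm with one large 27 mm hole in the middle and no ear. It and the upper half lie in either order, to the robot's right. Origin at the centre of its underside.
- jaw_model: Plaster jaw model on a base 62 x 66 mm, 29 mm tall; leave alone.
- liquid_jar: Amber glass jar, 52 mm across, 85 mm tall; leave alone.
- mixing_bowl: Rubber bowl, 110 mm across, 50 mm tall; leave alone.
- spatula: Spatula, 190 mm long, lying; leave alone.
- driver: Screwdriver, 160 mm long, lying; leave alone.
Mind the look-alikes: they are no part of the job. Leave any green look-alike of the upper_half alone.

How it is judged:
By the outcome, as a careful person would: the job done as asked, in the order asked, and still so for the second after the job is handed in, while the arm keeps its last pose, push and grip.
It also fails if it takes over 61 s, if anything falls off the work surface, if the arm or the gripper's body presses on something with over 40 N, if the wrist force passes 120 N, or if a joint passes its speed limit or range.

## Working session

There is one attempt and no reset: what is moved stays moved. The work goes in short steps, Python scripts to look and compute and a tool call to move; the robot and the scene stay as the last step left them, time stands still between calls to the robot, and variables do not carry over. Pictures are saved under pics/ and viewed, at most 10 in all, crops included, and the job is handed in when it is done.

Besides the shell and the picture viewer there is one more tool, called after ">>>" by a JSON object that holds its "op" and its "data". servo_tool: Moves the arm, as the interface text tells. Its arguments: {"type":"object","properties":{"steps":{"type":"array"}},"required":["steps"]}

```bash
ls; mkdir -p pics; cat > h.py <<'E'
import numpy as np, cv2
from cell import *
from scipy.spatial.transform import Rotation as Rn
def ray(p,u,v):
    K=p["intrinsics"];k=p["k1"]
    d=np.array([(u-K[0,2])/K[0,0],(v-K[1,2])/K[1,1]]);s=d.copy()
    for _ in range(20): s=d/(1+k*(s@s))
    return np.array([s[0],s[1],1.])
def at_depth(p,u,v,z): return p["R"].T@(ray(p,u,v)*z-p["t"])
def at_plane(p,u,v,h):
    c=-p["R"].T@p["t"];d=p["R"].T@ray(p,u,v);return c+d*(h-c[2])/d[2]
def cloud(p):
    K=p["intrinsics"];Z=p["range_z"];v,u=np.mgrid[:420,:560]
    d=np.stack([(u-K[0,2])/K[0,0],(v-K[1,2])/K[1,1]],-1);s=d.copy()
    for _ in range(20): s=d/(1+p["k1"]*(s**2).sum(-1,keepdims=True))
    P=np.concatenate([s,np.ones(s.shape[:2]+(1,))],-1)*Z[...,None]
    W=(P-p["t"])@p["R"]; W[Z<=0]=np.nan; return W
def proj(p,X):
    c=p["R"]@np.array(X)+p["t"];s=c[:2]/c[2];s=s*(1+p["k1"]*(s@s));K=p["intrinsics"]
    return K[0,0]*s[0]+K[0,2],K[1,1]*s[1]+K[1,2]
E
cat > a.py <<'E'
from h import *
s=state();print(s)
H={"drawer_front":.035,"lower_face":.052,"upper_mid":.017,"upper_ear":.005,"upper_half":0,"spare_ring":0,"dock":0}
for n in ["top","side","wrist"]:
    p=grab_frame(n);cv2.imwrite(f"pics/{n}0.png",p["frame"]);print(n,(-p["R"].T@p["t"]).round(3))
    for k,h in H.items():
        for d in pinpoint(p,k)[:3]:
            u,v=d["at"][0]*560,d["at"][1]*420
            print(n,k,round(d["confidence"],2),round(u),round(v),at_plane(p,u,v,h).round(4))
E
python3 a.py
```

```text
pics
{'time': 0.0, 'qpos': array([-7.89468369e+01,  1.51721663e+01,  9.19829974e+01, -3.91556459e-04,
        7.29770560e+01, -2.11459993e+00]), 'joint_vel': array([-0.03845323,  0.04264818, -0.0781717 , -0.10719676,  0.04419398,
        0.02104753]), 'joint_efforts': array([ 6.73573504e-04, -5.15110517e+01, -3.67312610e+01, -4.35618367e-04,
        1.30118037e-02,  1.66676838e-06]), 'ee_pos': array([ 0.15361566, -0.65652249,  0.22991023]), 'tool_rot': array([-1.79867857e+02, -4.50480344e-03,  1.31678729e+01]), 'contact_force': array([-0.2291889 ,  0.03250399, -0.43234389]), 'moment': array([ 0.00811547, -0.01662712,  0.01185892]), 'finger_force': 0.0, 'width': 0.08528668259678221}
top [0.436 0.007 0.91 ]
top drawer_front 0.89 278 265 [0.4743 0.0026 0.035 ]
top drawer_front 0.16 425 253 [ 0.5054 -0.3229  0.035 ]
top lower_face 0.67 271 225 [0.5616 0.0189 0.052 ]
top lower_face 0.52 410 172 [ 0.6851 -0.2925  0.052 ]
top upper_mid 0.79 418 310 [ 0.3804 -0.3084  0.017 ]
top upper_ear 0.72 360 245 [ 0.5235 -0.1845  0.005 ]
top upper_ear 0.67 405 334 [ 0.3272 -0.2813  0.005 ]
top upper_ha
[... 280 characters left out ...]
r_front 0.77 329 227 [0.4738 0.002  0.035 ]
side lower_face 0.58 289 393 [0.4232 0.3981 0.052 ]
side lower_face 0.57 286 216 [0.5658 0.0206 0.052 ]
side lower_face 0.51 232 156 [ 0.7577 -0.1246  0.052 ]
side upper_mid 0.98 402 164 [ 0.3702 -0.298   0.017 ]
side upper_mid 0.7 352 187 [ 0.465  -0.1652  0.017 ]
side upper_ear 0.95 419 174 [ 0.323 -0.288  0.005]
side upper_ear 0.68 331 181 [ 0.519 -0.179  0.005]
side upper_half 0.83 351 189 [ 0.468  -0.1757 -0.    ]
side upper_half 0.81 402 165 [ 0.3711 -0.3143  0.    ]
side spare_ring 0.91 351 148 [ 0.5111 -0.3337  0.    ]
side dock 0.83 239 228 [0.6665 0.0443 0.    ]
side dock 0.68 349 192 [ 0.4685 -0.1645  0.    ]
wrist [ 0.218 -0.643  0.375]
```

```bash
python3 -c "
import cv2
a=cv2.imread('pics/top0.png');cv2.imwrite('pics/top0c.png',cv2.resize(a[110:400,180:500],None,fx=2.05,fy=2.05,interpolation=cv2.INTER_CUBIC))"
```

```text
(no output)
```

View pics/top0.png

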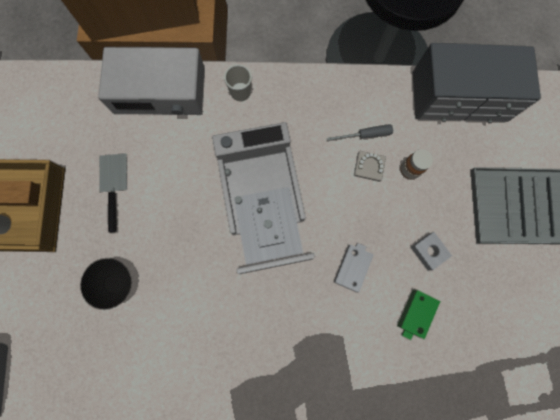

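View pics/top0c.png

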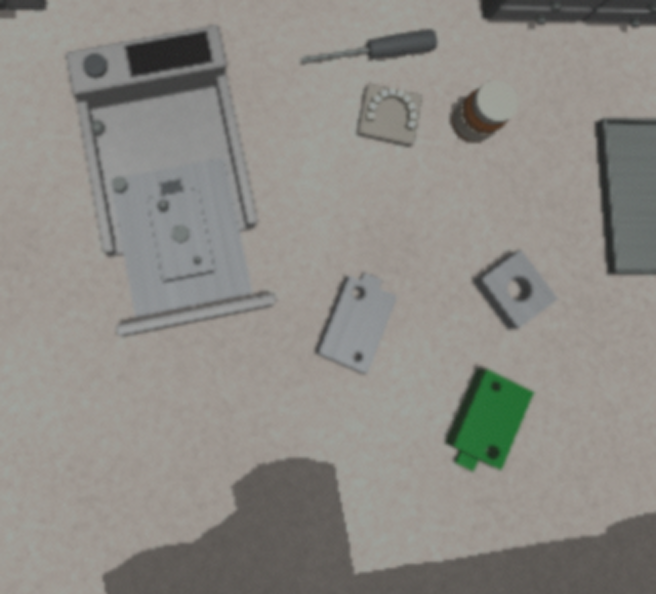

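Candidates: grey block with two holes and an ear at (354,267), green look-alike at (418,312), and spare ring with one large hole at (430,251). The crop confirms that the grey block at (354,267), with its ear at (360,245), is the upper half. Next I'll get orientations from the depth.

```bash
cat > b.py <<'E'
from h import *
def rect(P):
    r=cv2.minAreaRect((P[:,:2]*1000).astype(np.float32));b=cv2.boxPoints(r);return [np.round(x,1) for x in r],len(P),b.round(0).tolist()
for n in ["top","side"]:
    p=grab_frame(n);W=cloud(p).reshape(-1,3);W=W[~np.isnan(W[:,0])]
    near=lambda c,r,a,b:W[(np.hypot(W[:,0]-c[0],W[:,1]-c[1])<r)&(W[:,2]>a)&(W[:,2]<b)]
    print(n,"block",rect(near((.75,.065),.11,.066,.085)))
    print("upper",rect(near((.468,-.166),.075,.026,.045)))
    print("front",rect(near((.48,.003),.1,.05,.066)))
    print("top heights",[round(float(np.median(q[:,2])),4) for q in(near((.468,-.166),.02,.02,.05),near((.45,-.06),.02,-.02,.02))])
    print("lowerface",rect(near((.563,.0197),.06,.046,.056)))
E
python3 b.py
```

```text
top block ([array([750.5,  66.2]), array([ 50.9, 167.9]), np.float64(11.9)], 1571, [[708.0, 143.0], [743.0, -21.0], [793.0, -11.0], [758.0, 154.0]])
upper ([array([ 469.9, -164.4]), array([57.1, 90.6]), np.float64(67.5)], 1028, [[417.0, -173.0], [501.0, -208.0], [523.0, -155.0], [439.0, -121.0]])
front ([array([524.1,  18.4]), array([106.6, 166. ]), np.float64(11.7)], 961, [[455.0, 89.0], [489.0, -74.0], [593.0, -52.0], [559.0, 110.0]])
top heights [0.0329, -0.0011]
lowerface ([array([569.6,  28.8]), array([102.4,  56. ]), np.float64(11.9)], 1034, [[514.0, 46.0], [525.0, -9.0], [625.0, 12.0], [614.0, 67.0]])
side block ([array([750.7,  66.5]), array([ 50.8, 173.2]), np.float64(11.5)], 1258, [[709.0, 146.0], [743.0, -23.0], [793.0, -13.0], [758.0, 156.0]])
upper ([array([ 470.4, -164.3]), array([62.3, 94.6]), np.float64(66.5)], 653, [[415.0, -174.0], [501.0, -212.0], [526.0, -155.0], [440.0, -117.0]])
front ([array([524.5,  18.3]), array([106.5, 172.7]), np.float64(12.2)], 611, [[454.0, 92.0], [491.0, -77.0], [595.0, -55.0], [558.0, 114.0]])
top heights [0.032, -0.0018]
lowerface ([array([569.2,  29.3]), array([104.7,  62.8]), np.float64(9.2)], 803, [[512.0, 52.0], [522.0, -10.0], [626.0, 7.0], [616.0, 69.0]])
```

>>> {"op": "servo_tool", "data": {"steps": [421,-575,0,0,0,0.022,255,421,-575,0,0,0,0.022,255,421,-575,0,0,0,0.022,255,421,-575,0,0,0,0.022,255,421,-575,0,0,0,0.022,255,421,-575,0,0,0,0.022,255,421,-575,0,0,0,0.022,255,421,-575,0,0,0,0.022,255,421,-575,0,0,0,0.022,255,421,-575,0,0,0,0.022,255,421,-575,0,0,0,0.022,255,421,-575,0,0,0,0.022,255]}}

```text
time: 2.3
ee_pos: [0.3498, -0.1954, 0.2317]
tool_rot: [179.9, -0.1, 11.9]
contact_force: [1.5, -0.8, -0.2]
width: -0.0002
finger_force: 0.0
```

```bash
cat > d.py <<'E'
import sys
from h import *
# d.py x y z yaw (mm,deg): shift in tool axes
s=state();x,y,z,yw=map(float,sys.argv[1:5])
R=Rn.from_euler('xyz',s['tool_rot'],degrees=True);T=Rn.from_euler('xyz',[180,0,yw],degrees=True)
print("t",s['time'],"pos",(s['ee_pos']*1000).round(1),s['tool_rot'].round(2),"F",s['contact_force'].round(1),s['width'].round(4),s['finger_force'])
print("shift",R.inv().apply(np.array([x,y,z])-s['ee_pos']*1000).round(1),"turn",(R.inv()*T).as_rotvec().round(4))
E
python3 d.py 432.5 -0.8 35 11.9
```

```text
Traceback (most recent call last):
  File "d.py", line 6, in <module>
    print("t",s['time'],"pos",(s['ee_pos']*1000).round(1),s['tool_rot'].round(2),"F",s['contact_force'].round(1),s['width'].round(4),s['finger_force'])
                                                                                                                 ^^^^^^^^^^^^^^^^
AttributeError: 'float' object has no attribute 'round'
```

```bash
sed -i "s/s\['width'\].round(4)/round(s['width'],4)/" d.py; python3 d.py 432.5 -0.8 35 11.9
```

```text
t 2.3 pos [ 349.8 -195.4  231.7] [ 1.7994e+02 -6.0000e-02  1.1870e+01] F [ 1.5 -0.8 -0.2] -0.0002 0.0
shift [ 120.8 -173.6  196.7] turn [ 0.001  -0.0011 -0.0005]
```

>>> {"op": "servo_tool", "data": {"steps": [121,-174,0,0,0,0,255,121,-174,0,0,0,0,255,121,-174,0,0,0,0,255,121,-174,0,0,0,0,255,121,-174,0,0,0,0,255,121,-174,60,0,0,0,255,121,-174,100,0,0,0,255,121,-174,140,0,0,0,255,121,-174,170,0,0,0,255,121,-174,190,0,0,0,255,121,-174,196,0,0,0,255,121,-174,196,0,0,0,255]}}

```text
time: 3.3
ee_pos: [0.43, -0.0018, 0.0335]
tool_rot: [-179.9, 0.3, 11.9]
contact_force: [-0.1, -0.3, -0.1]
width: -0.0001
finger_force: 0.0
```

>>> {"op": "servo_tool", "data": {"steps": [10,0,0,0,0,0,255,20,0,0,0,0,0,255,27,0,0,0,0,0,255,32,0,0,0,0,0,255,37,0,0,0,0,0,255,42,0,0,0,0,0,255,48,0,0,0,0,0,255,54,0,0,0,0,0,255,60,0,0,0,0,0,255,66,0,0,0,0,0,255,72,0,0,0,0,0,255,72,0,0,0,0,0,255]}}

```text
time: 4.3
ee_pos: [0.5044, 0.0132, 0.0356]
tool_rot: [180.0, -0.1, 11.9]
contact_force: [0.3, 0.2, -0.4]
width: -0.0001
finger_force: 0.0
```

>>> {"op": "servo_tool", "data": {"steps": [4,0,0,0,0,0,255,8,0,0,0,0,0,255,12,0,0,0,0,0,255,15,0,0,0,0,0,255,18,0,0,0,0,0,255,21,0,0,0,0,0,255]}}

```text
time: 4.8
ee_pos: [0.5224, 0.0172, 0.035]
tool_rot: [-180.0, 0.1, 11.9]
contact_force: [-5.9, -1.8, 5.6]
width: -0.0001
finger_force: 3.4
```

```bash
cat > c.py <<'E'
from h import *
s=state();print(s['ee_pos'],s['contact_force'])
p=grab_frame("top");cv2.imwrite("pics/top1.png",p["frame"])
for k,h in(("drawer_front",.035),("lower_face",.052)):
    for d in pinpoint(p,k)[:2]:
        u,v=d["at"][0]*560,d["at"][1]*420; X=at_plane(p,u,v,h);print(k,round(d["confidence"],2),X.round(4))
        e=X[:2]-[.6673,.0487];a=np.radians(11.9);print("dock xy",(e@[np.cos(a),np.sin(a)]).round(4),(e@[-np.sin(a),np.cos(a)]).round(4))
W=cloud(p).reshape(-1,3);a=np.radians(11.9);e=W[:,:2]-[.6673,.0487]
D=np.c_[e@[np.cos(a),np.sin(a)],e@[-np.sin(a),np.cos(a)],W[:,2]]
m=(D[:,2]>.052)&(D[:,2]<.064)&(np.abs(D[:,1])<.08)&(np.abs(D[:,1])>.055)&(D[:,0]<-.06)
print("front lip dock x",np.percentile(D[m,0],[2,50,98]).round(4),m.sum())
m=(D[:,2]>.046)&(D[:,2]<.056)&(np.abs(D[:,1])<.04)&(np.abs(D[:,0])<.08)
print("lower",[np.round(q,1) for q in cv2.minAreaRect((D[m,:2]*1000).astype(np.float32))])
E
python3 c.py
```

```text
[0.52239115 0.01722615 0.03502608] [-5.86761613 -1.77932369  5.58944752]
drawer_front 0.4 [0.6307 0.0302 0.035 ]
dock xy -0.0396 -0.0105
lower_face 0.8 [0.6248 0.0283 0.052 ]
dock xy -0.0458 -0.0112Traceback (most recent call last):
  File "c.py", line 11, in <module>
    print("front lip dock x",np.percentile(D[m,0],[2,50,98]).round(4),m.sum())
                             ~~~~~~~~~~~~~^^^^^^^^^^^^^^^^^^
    return _quantile_unchecked(
        a, q, axis, out, overwrite_input, method, keepdims, weights)
    return _ureduce(a,
                    func=_quantile_ureduce_func,
    ...<5 lines>...
                    overwrite_input=overwrite_input,
                    method=method)
    r = func(a, **kwargs)
    result = _quantile(arr,
                       quantiles=q,
    ...<2 lines>...
                       out=out,
                       weights=wgt)
    slices_having_nans = np.isnan(arr[-1, ...])
                                  ~~~^^^^^^^^^
IndexError: index -1 is out of bounds for axis 0 with size 0
```

>>> {"op": "servo_tool", "data": {"steps": [3,0,0,0,0,0,255,6,0,0,0,0,0,255,9,0,0,0,0,0,255,12,0,0,0,0,0,255,12,0,0,0,0,0,255]}}

```text
time: 5.37
ee_pos: [0.5359, 0.0198, 0.0355]
tool_rot: [180.0, -0.1, 11.9]
contact_force: [-0.2, -0.8, -1.2]
width: 0.0002
finger_force: 0.2
```

>>> {"op": "servo_tool", "data": {"steps": [2,0,0,0,0,0,255,4,0,0,0,0,0,255,6,0,0,0,0,0,255,8,0,0,0,0,0,255]}}

```text
time: 5.7
ee_pos: [0.5372, 0.0204, 0.0346]
tool_rot: [-180.0, 0.7, 12.0]
contact_force: [-19.9, -5.6, 14.8]
width: 0.0001
finger_force: 10.4
```

>>> {"op": "servo_tool", "data": {"steps": [-10,0,0,0,0,0,255,-40,0,0,0,0,0,255,-60,0,0,0,0,0,255,-60,0,-40,0,0,0,0,-60,0,-80,0,0,0,0,-60,0,-120,0,0,0,0,-60,0,-150,0,0,0,0,-60,0,-150,0,0,0,0]}}

```text
time: 6.37
ee_pos: [0.49, 0.0089, 0.194]
tool_rot: [179.8, -0.9, 11.9]
contact_force: [0.9, -0.2, 0.3]
width: 0.0605
finger_force: 0.0
```

```bash
sed -i '/lip dock/d' c.py; python3 c.py; python3 d.py 470 -164.4 160 -22.5
```

```text
[0.48995229 0.00893594 0.19401836] [ 0.87457892 -0.1895978   0.2577744 ]
lower [array([21.1,  6.4]), array([77.2, 91.6]), np.float64(82.1)]
t 6.5167 pos [484.4   9.1 185.7] [ 1.7998e+02 -1.3000e-01  1.1900e+01] F [-0.2 -0.6 -0.6] 0.0814 0.0
shift [-49.9 166.8  25.7] turn [-3.000e-04 -2.300e-03  6.005e-01]
```

>>> {"op": "servo_tool", "data": {"steps": [-50,167,0,0,0,0.6,0,-50,167,0,0,0,0.6,0,-50,167,25,0,0,0.6,0,-50,167,25,0,0,0.6,0,-50,167,25,0,0,0.6,0,-50,167,25,0,0,0.6,0,-50,167,25,0,0,0.6,0,-50,167,25,0,0,0.6,0]}}

```text
time: 7.18
ee_pos: [0.4688, -0.1637, 0.1591]
tool_rot: [-180.0, 0.1, -22.3]
contact_force: [-0.1, -0.1, -0.4]
width: 0.0852
finger_force: 0.0
```

```bash
cat > e.py <<'E'
from h import *
s=state();print(s['time'],s['ee_pos'],s['tool_rot'])
p=grab_frame("wrist");cv2.imwrite("pics/w1.png",p["frame"]);t=grab_frame("top");cv2.imwrite("pics/top2.png",t["frame"])
for k,h in(("upper_mid",.017),("upper_ear",.005)):
    for d in pinpoint(p,k)[:2]:
        u,v=d["at"][0]*560,d["at"][1]*420;print(k,round(d["confidence"],2),round(u),round(v),at_plane(p,u,v,h).round(4))
W=cloud(p).reshape(-1,3)
q=W[(np.hypot(W[:,0]-.47,W[:,1]+.164)<.075)&(W[:,2]>.027)&(W[:,2]<.042)]
print(cv2.minAreaRect((q[:,:2]*1000).astype(np.float32)),np.median(q[:,2]),len(q))
W=cloud(t).reshape(-1,3);a=np.radians(11.9);e=W[:,:2]-[.6673,.0487]
D=np.c_[e@[np.cos(a),np.sin(a)],e@[-np.sin(a),np.cos(a)],W[:,2]]
for lo,hi,yl in((.046,.056,.045),(.054,.062,.09)):
    m=(D[:,2]>lo)&(D[:,2]<hi)&(np.abs(D[:,1])<yl)&(D[:,0]>-.16)&(D[:,0]<.057)
    print(lo,m.sum(),[np.round(z,1) for z in cv2.minAreaRect((D[m,:2]*1000).astype(np.float32))])
for d in pinpoint(t,"lower_face")[:2]+pinpoint(t,"drawer_front")[:1]: print(d, at_plane(t,d["at"][0]*560,d["at"][1]*420,.052))
E
python3 e.py
```

```text
7.1833 [ 0.4687876  -0.1637373   0.15907829] [-1.79966135e+02  1.31287808e-01 -2.23376055e+01]
upper_mid 0.77 282 195 [ 0.4714 -0.1661  0.017 ]
upper_mid 0.57 457 234 [ 0.3708 -0.3089  0.017 ]
upper_ear 0.96 280 141 [ 0.5178 -0.1825  0.005 ]
upper_ear 0.61 438 277 [ 0.3237 -0.2845  0.005 ]
((469.5420227050781, -166.20809936523438), (56.07979965209961, 90.25496673583984), 67.44384002685547) 0.03476988068588145 5980
0.046 1080 [array([-46.6,   0.3]), array([152.8,  88.9]), np.float64(0.3)]
0.054 484 [array([-56.9,   0.5]), array([131.5, 168.4]), np.float64(0.2)]
{'at': [0.4718, 0.4545], 'confidence': 0.66} [0.63701934 0.03527282 0.052     ]
{'at': [0.4846, 0.5531], 'confidence': 0.89} [0.5449232  0.01806989 0.052     ]
```

View pics/w1.png

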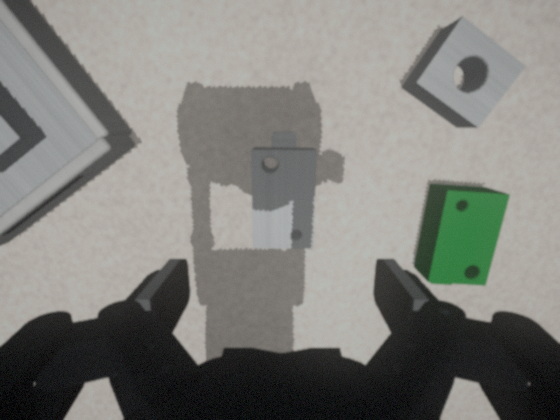

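View pics/top2.png

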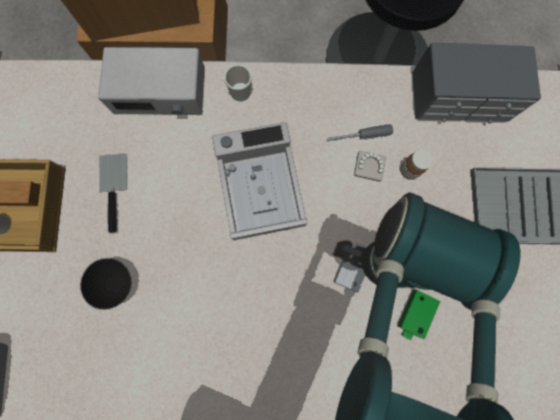

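Upper half is at (283,198) in the wrist picture, with its ear at (283,138) and its large hole at (270,163). The top picture shows the drawer front at (268,231), flush with the dock walls, so the drawer is home. Now the grasp.

```bash
python3 d.py 469.7 -165.8 4 -22.6
```

```text
t 7.4833 pos [ 469.7 -163.9  160.6] [-1.800e+02 -3.000e-02 -2.235e+01] F [ 0.1 -0.4 -0.5] 0.0852 0.0
shift [  0.6   1.8 156.6] turn [-0.0001 -0.0006  0.0043]
```

>>> {"op": "servo_tool", "data": {"steps": [1,2,35,0,0,0.004,0,1,2,70,0,0,0.004,0,1,2,105,0,0,0.004,0,1,2,130,0,0,0.004,0,1,2,145,0,0,0.004,0,1,2,152,0,0,0.004,0,1,2,156,0,0,0.004,0,1,2,156,0,0,0.004,0,1,2,156,0,0,0.004,255,1,2,156,0,0,0.004,255,1,2,156,0,0,0.004,255,1,2,156,0,0,0.004,255]}}

```text
time: 8.48
ee_pos: [0.4713, -0.1676, 0.0061]
tool_rot: [-180.0, -0.2, -22.7]
contact_force: [0.9, 0.3, 5.2]
width: 0.0548
finger_force: 65.5
```

>>> {"op": "servo_tool", "data": {"steps": [0,0,0,0,0,0,255,0,0,0,0,0,0,255,0,0,0,0,0,0,255,0,0,0,0,0,0,255,0,0,0,0,0,0,255]}}

```text
time: 8.9
ee_pos: [0.4713, -0.1675, 0.0061]
tool_rot: [-180.0, -0.2, -22.7]
contact_force: [-0.5, 0.9, 6.9]
width: 0.0549
finger_force: 65.5
```

>>> {"op": "servo_tool", "data": {"steps": [0,0,-10,0,0,0,255,0,0,-30,0,0,0,255,0,0,-65,0,0,0,255,0,0,-100,0,0,0,255,0,0,-135,0,0,0,255,0,0,-160,0,0,0,255,0,0,-160,0,0,0,255,0,0,-160,0,0,0,255]}}

```text
time: 9.57
ee_pos: [0.4705, -0.1674, 0.1664]
tool_rot: [180.0, -0.2, -22.7]
contact_force: [-0.4, 0.7, -3.1]
width: 0.0543
finger_force: 64.7
```

```bash
cat > f.py <<'E'
from h import *
s=state();print(s['time'],s['ee_pos'],s['tool_rot'],s['contact_force'],s['width'])
p=grab_frame("wrist");cv2.imwrite("pics/w2.png",p["frame"])
R=Rn.from_euler('xyz',s['tool_rot'],degrees=True).as_matrix()
T=((cloud(p)-s['ee_pos'])@R)*1000
m=(np.abs(T[...,1])<27)&(T[...,2]>-60)&(T[...,2]<10)&(np.abs(T[...,0])<70)
q=T[m];print(m.sum(),np.nanpercentile(q,[1,10,50,90,99],axis=0).round(1))
E
python3 f.py; python3 d.py 637 42 150 11.9
```

```text
9.5667 [ 0.4704571  -0.16742351  0.16639424] [179.99523596  -0.24033197 -22.70447473] [-0.36844387  0.65797682 -3.05360142] 0.054315002861756556
24673 [[-26.9 -26.8 -37.9]
 [-17.8 -22.3 -29.3]
 [ 15.8  -0.3 -28.4]
 [ 43.5  21.2 -12.6]
 [ 55.5  26.5  -1.5]]
t 9.6167 pos [ 468.9 -166.8  164.2] [ 1.80e+02  1.00e-02 -2.27e+01] F [-0.2  0.9 -2.2] 0.0551 64.64274287223816
shift [  74.5 -257.5   14.2] turn [ 0.00e+00  1.00e-04 -6.04e-01]
```

View pics/w2.png

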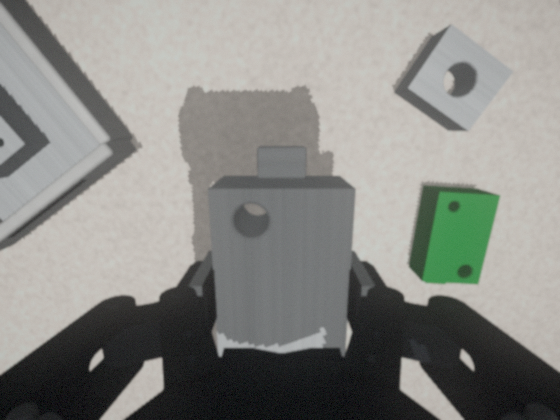

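Picture: block in hand, with its ear at (281,160) and large hole at (252,218). I'll move to a viewing pose behind the lower half and measure the dowels and the in-hand offset together.

```bash
python3 d.py 510 16 165 11.9
```

```text
t 9.6167 pos [ 468.9 -166.8  164.2] [ 1.80e+02  1.00e-02 -2.27e+01] F [-0.2  0.9 -2.2] 0.0551 64.64274287223816
shift [ -32.7 -184.5   -0.8] turn [ 0.00e+00  1.00e-04 -6.04e-01]
```

>>> {"op": "servo_tool", "data": {"steps": [-8,-30,-1,0,0,-0.1,255,-16,-65,-1,0,0,-0.2,255,-22,-100,-1,0,0,-0.3,255,-26,-135,-1,0,0,-0.4,255,-30,-165,-1,0,0,-0.5,255,-33,-184,-1,0,0,-0.604,255,-33,-184,-1,0,0,-0.604,255,-33,-184,-1,0,0,-0.604,255,-33,-184,-1,0,0,-0.604,255]}}

```text
time: 10.37
ee_pos: [0.5083, 0.0153, 0.1631]
tool_rot: [-180.0, 0.3, 11.9]
contact_force: [-1.2, -0.5, -2.7]
width: 0.0551
finger_force: 65.0
```

```bash
cat > g.py <<'E'
from h import *
s=state();print(s['time'],s['ee_pos'],s['tool_rot'],s['contact_force'],s['width'])
p=grab_frame("wrist");cv2.imwrite("pics/w3.png",cv2.resize(p["frame"],None,fx=1.4,fy=1.4,interpolation=cv2.INTER_CUBIC))
np.savez("w3.npz",**{k:p[k] for k in("frame","range_z","intrinsics","k1","R","t")},ee=s['ee_pos'],rot=s['tool_rot'])
for k in("lower_face","pad","upper_ear"):
    for d in pinpoint(p,k)[:2]:
        u,v=d["at"][0]*560,d["at"][1]*420;print(k,round(d["confidence"],2),round(u),round(v),at_plane(p,u,v,.052).round(4))
E
python3 g.py
```

```text
10.3667 [0.50831903 0.01525354 0.16308012] [-179.97493341    0.25254022   11.86696534] [-1.20321092 -0.46214968 -2.6904288 ] 0.05507506237337267
lower_face 0.77 284 33 [0.638  0.0409 0.052 ]Traceback (most recent call last):
  File "g.py", line 6, in <module>
    for d in pinpoint(p,k)[:2]:
             ~~~~~~~~^^^^^
ValueError: it knows: dock, drawer_front, driver, jaw_model, liquid_jar, lower_face, mixing_bowl, spare_ring, spatula, upper_ear, upper_half, upper_mid
```

View pics/w3.png

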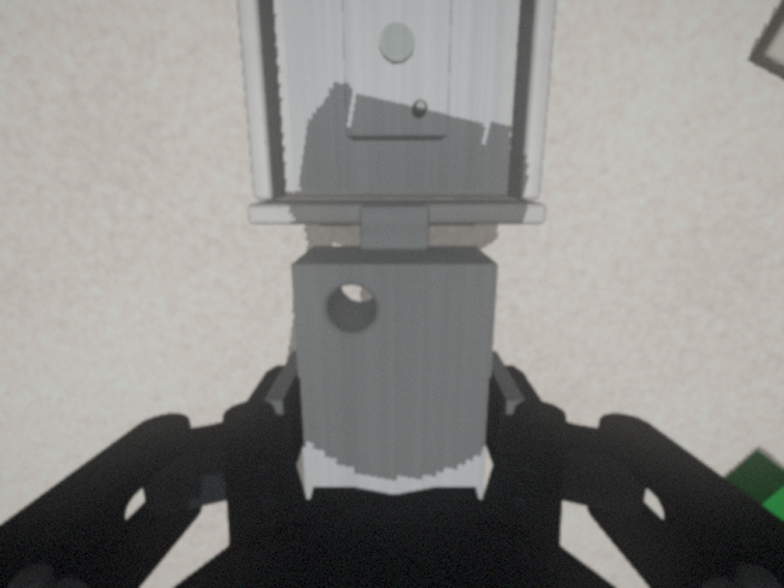

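Pad at (397,42), small dowel at (420,107), lower-half near corners at (348,136) and (446,136), block top edge corners at (293,264) and (496,264), and large hole at (352,307), all in the 1.4x picture.

```bash
cat > k.py <<'E'
from h import *
f=np.load("w3.npz");p={k:f[k] for k in f.files};R=Rn.from_euler('xyz',f["rot"],degrees=True).as_matrix()
tool=lambda X:((X-f["ee"])@R*1000).round(1)
def show(n,u,v,h): 
    X=at_plane(p,u/1.4,v/1.4,h);print(n,(X*1000).round(1),tool(X))
W=cloud(p);T=(W-f["ee"])@R*1000
m=(np.abs(T[...,1])<24)&(T[...,0]>0)&(T[...,0]<44)&(T[...,2]>-45)&(T[...,2]<-20);top=np.median(T[m][:,2]);print("top z",top)
q=T[(T[...,2]<top+3)&(T[...,2]>top-4)&(np.abs(T[...,1])<40)&(T[...,0]>0)];print("end x",np.percentile(q[:,0],[95,98,99.5]),"y",np.percentile(q[q[:,0]>30][:,1],[1,99]))
hz=f["ee"][2]-top/1000
show("hole",352,307,hz);show("cL",293,264,hz);show("cR",496,264,hz)
show("pad",397,42,.057);show("lc",348,136,.052);show("rc",446,136,.052);show("dowel",420,106,.069)
w=W.reshape(-1,3);print("lower depth at pad px, face",W[30,283],W[60,265], "floor", W[115,200])
a=np.radians(11.9)
L=W[(W[...,2]>.047)&(W[...,2]<.055)&(np.abs(T[...,1])<40)&(T[...,0]>80)];e=(L[:,:2]-[.637,.0425])*1000
x=e@[np.cos(a),np.sin(a)];y=e@[-np.sin(a),np.cos(a)];print("face z",np.median(L[:,2]),"rel x",np.percentile(x,[0.5,2,98]),"y",np.percentile(y[np.abs(x)<40],[.5,2,98,99.5]))
E
python3 k.py
```

```text
top z -28.414772306482412
end x [42.05822548 43.15007404 43.43918757] y [-27.30123301  27.75953919]
hole [536.8  32.9 191.5] [ 31.4 -11.4 -28.5]
cL [545.4  50.6 191.5] [ 43.4 -27.  -28.6]
cR [556.7  -2.9 191.5] [ 43.5  27.7 -28.6]
pad [638.3  41.1  57. ] [133.    1.5 105.5]
lc [588.7  58.2  52. ] [ 87.9 -25.5 110.7]
rc [599.9   5.2  52. ] [ 88.   28.7 110.7]
dowel [609.3  23.1  69. ] [100.8  13.2  93.6]
lower depth at pad px, face [0.6379413  0.04146635 0.05818804] [0.61699038 0.0507827  0.05249194] floor [0.56710193 0.10053623 0.02305758]
face z 0.05273789108692702 rel x [-43.97553684 -43.21549328  20.58212063] y [-28.99108349 -28.20177314  25.5376468   26.28427487]
```

```bash
python3 d.py 639.3 41.7 100 11.9
```

```text
t 10.4667 pos [509.   14.7 164. ] [-1.7999e+02  1.5000e-01  1.1800e+01] F [-0.2  0.6 -2.9] 0.0548 64.96378898620605
shift [133.3   0.2  63.7] turn [-0.0002  0.0026 -0.0017]
```

>>> {"op": "servo_tool", "data": {"steps": [30,0,0,0,0,-0.002,255,60,0,0,0,0,-0.002,255,90,0,0,0,0,-0.002,255,115,0,0,0,0,-0.002,255,133,0,0,0,0,-0.002,255,133,0,20,0,0,-0.002,255,133,0,40,0,0,-0.002,255,133,0,55,0,0,-0.002,255,133,0,63,0,0,-0.002,255,133,0,63,0,0,-0.002,255,133,0,63,0,0,-0.002,255]}}

```text
time: 11.38
ee_pos: [0.6398, 0.0421, 0.1019]
tool_rot: [-180.0, 0.1, 11.9]
contact_force: [0.8, -0.3, -1.9]
width: 0.0553
finger_force: 65.0
```

```bash
sed -i 's/^for k.*//;s/^    .*//;s/w3/w4/g' g.py; python3 g.py; python3 d.py 639.3 41.7 80 11.9
```

```text
11.3833 [0.63982685 0.04214484 0.10188461] [-1.79991227e+02  6.50976238e-02  1.19427992e+01] [ 0.79871547 -0.32478418 -1.89133735] 0.05527631089153712
t 11.4333 pos [640.8  42.4 103. ] [ 1.7999e+02 -6.0000e-02  1.1960e+01] F [ 0.3  0.7 -2.5] 0.0548 64.9603271484375
shift [-1.6  0.3 23. ] turn [ 0.0002 -0.001   0.001 ]
```

View pics/w4.png

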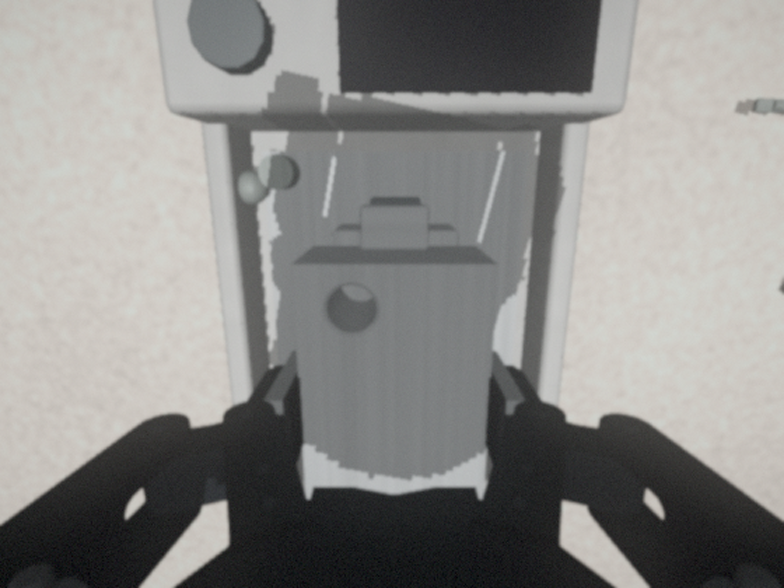

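The lower ear's end edge shows at (371–421,198), the upper ear at (361–428,206). They are close to aligned, so I'll quantify.

```bash
cat > k2.py <<'E'
from h import *
f=np.load("w4.npz");p={k:f[k] for k in f.files};R=Rn.from_euler('xyz',f["rot"],degrees=True).as_matrix()
def show(n,u,v,z): 
    X=at_plane(p,u/1.4,v/1.4,z);print(n,(X*1000).round(1),((X-f["ee"])@R*1000).round(1))
h=f["ee"][2]
for n,u,v,z in(("earL",371,198,.052),("earR",421,198,.052),("faceL",336,226,.052),("faceR",458,226,.052),("upearL",361,206,h+.0045),("upearR",428,206,h+.0045),("hole",352,307,h+.0285),("cL",293,264,h+.0285),("cR",496,264,h+.0285)): show(n,u,v,z)
E
python3 k2.py
```

```text
earL [693.7  63.7  52. ] [57.2 -9.9 49.8]
earR [698.3  42.4  52. ] [57.3 11.9 49.8]
faceL [678.6  76.5  52. ] [ 45.1 -25.6  49.8]
faceR [689.9  23.6  52. ] [45.2 28.5 49.8]
upearL [693.7  64.  106.4] [ 57.3 -10.2  -4.6]
upearR [698.1  43.4 106.4] [57.3 10.9 -4.6]
hole [668.2  59.8 130.4] [ 31.3 -11.4 -28.5]
cL [676.8  77.5 130.4] [ 43.4 -27.  -28.5]
cR [688.2  24.  130.4] [ 43.5  27.7 -28.6]
```

>>> {"op": "servo_tool", "data": {"steps": [0,1,8,0,0,0,255,0,1,16,0,0,0,255,0,1,20,0,0,0,255,0,1,23,0,0,0,255,0,1,25,0,0,0,255,0,1,27,0,0,0,255,0,1,29,0,0,0,255,0,1,30,0,0,0,255,0,1,30,0,0,0,255]}}

```text
time: 12.18
ee_pos: [0.6403, 0.042, 0.0721]
tool_rot: [-180.0, 0.0, 12.0]
contact_force: [-0.7, 0.2, -2.4]
width: 0.0555
finger_force: 65.0
```

>>> {"op": "servo_tool", "data": {"steps": [0,0,2,0,0,0,255,0,0,4,0,0,0,255,0,0,6,0,0,0,255,0,0,7,0,0,0,255,0,0,7,0,0,0,255]}}

```text
time: 12.6
ee_pos: [0.6401, 0.042, 0.0648]
tool_rot: [-180.0, 0.0, 12.0]
contact_force: [0.6, 0.3, -3.6]
width: 0.0552
finger_force: 65.0
```

>>> {"op": "servo_tool", "data": {"steps": [0,0,1,0,0,0,255,0,0,2,0,0,0,255,0,0,3,0,0,0,255,0,0,4,0,0,0,255,0,0,5,0,0,0,255,0,0,5,0,0,0,255]}}

```text
time: 13.1
ee_pos: [0.6406, 0.042, 0.0609]
tool_rot: [180.0, -0.0, 12.0]
contact_force: [-2.3, 0.3, 4.4]
width: 0.0554
finger_force: 65.6
```

Pad contact. I'll press further.

>>> {"op": "servo_tool", "data": {"steps": [0,0,1,0,0,0,255,0,0,2,0,0,0,255,0,0,3,0,0,0,255,0,0,3,0,0,0,255,0,0,3,0,0,0,255]}}

```text
time: 13.52
ee_pos: [0.6407, 0.042, 0.0583]
tool_rot: [180.0, -0.0, 12.0]
contact_force: [-3.5, -0.6, 7.9]
width: 0.0545
finger_force: 66.4
```

>>> {"op": "servo_tool", "data": {"steps": [0,0,1,0,0,0,255,-0.5,0,1.5,0,0,0,255,-0.5,0,2,0,0,0,255,-0.5,0,2,0,0,0,255,-0.5,0,2,0,0,0,255]}}

```text
time: 13.93
ee_pos: [0.6406, 0.042, 0.0581]
tool_rot: [180.0, -0.1, 12.0]
contact_force: [-7.7, -0.7, 16.4]
width: 0.0552
finger_force: 67.4
```

>>> {"op": "servo_tool", "data": {"steps": [-0.5,0,0,0,0,0,255,-1,0,0,0,0,0,255,-1,0,0,0,0,0,255,-1,0,0,0,0,0,255]}}

```text
time: 14.27
ee_pos: [0.6406, 0.042, 0.0581]
tool_rot: [180.0, -0.2, 12.0]
contact_force: [-3.9, -0.2, 12.2]
width: 0.0552
finger_force: 66.9
```

```bash
cat > m.py <<'E'
from h import *
s=state();print(s['time'],s['ee_pos'],s['tool_rot'],s['contact_force'],s['moment'])
sd=grab_frame("side");a=sd["frame"]
u,v=map(int,proj(sd,[.637,.042,.06]));cv2.imwrite("pics/s5.png",cv2.resize(a[max(0,v-60):v+50,max(0,u-75):u+75],None,fx=5,fy=5,interpolation=cv2.INTER_CUBIC))
p=grab_frame("wrist");W=cloud(p)
R=Rn.from_euler('xyz',s['tool_rot'],degrees=True).as_matrix();T=(W-s['ee_pos'])@R*1000
m=(np.abs(T[...,1])<24)&(T[...,0]>-25)&(T[...,0]<42)&(T[...,2]>-45)&(T[...,2]<-20)
m&=~((np.hypot(T[...,0]-31,T[...,1]+11)<10))
P=W[m]*1000;A=np.c_[T[m][:,:2],np.ones(m.sum())];print("top plane: slope x,y per mm, z",np.linalg.lstsq(A,P[:,2],rcond=None)[0],np.median(P[:,2]))
a=np.radians(11.9);e=W[...,:2]-[.6673,.0487];dx=e@[np.cos(a),np.sin(a)];dy=e@[-np.sin(a),np.cos(a)]
b=(dx>.065)&(dx<.105)&(abs(dy)<.08)&(W[...,2]>.065)&(W[...,2]<.085);print("block top (75)",np.median(W[b][:,2]))
E
python3 m.py
```

```text
14.2667 [0.64063787 0.04197448 0.05810987] [179.98604491  -0.20696317  12.01665059] [-3.91037814 -0.15277142 12.15114269] [0.20026676 0.76413708 0.02391295]
top plane: slope x,y per mm, z [ 5.66837756e-04 -1.40664522e-03  8.66244332e+01] 86.6256529633257
block top (75) 0.07655769540117048
```

View pics/s5.png

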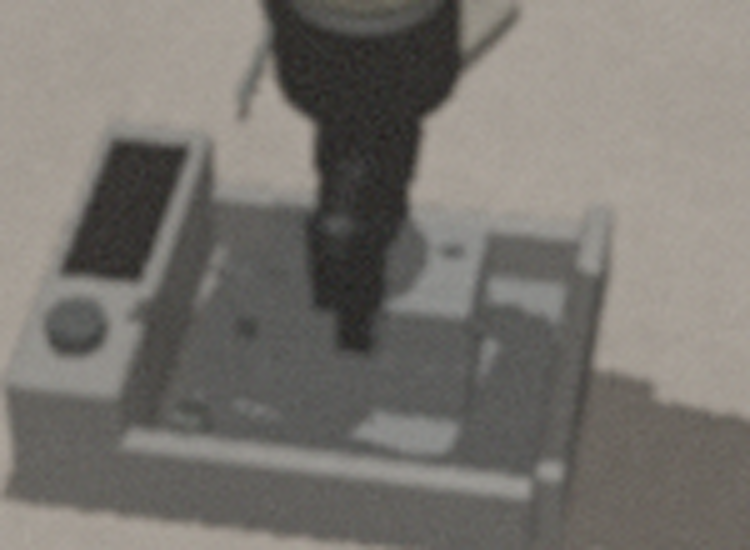

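Top face is level at about 86 mm, so the pair is shut, and the drawer is still home. I'll top up the press to about 15–16 N.

>>> {"op": "servo_tool", "data": {"steps": [0,0,0.5,0,0,0,255,0,0,0.8,0,0,0,255,0,0,0.8,0,0,0,255,0,0,0.8,0,0,0,255,0,0,0.8,0,0,0,255,0,0,0.8,0,0,0,255]}}

```text
time: 14.87
ee_pos: [0.6407, 0.042, 0.0581]
tool_rot: [180.0, -0.2, 12.0]
contact_force: [-6.9, 0.5, 16.4]
width: 0.0551
finger_force: 67.5
```

```bash
python3 -c "
from cell import *
print(state()['contact_force']);print(job_done())"
```

```text
[-6.87273364  0.46349001 16.39482141]
the job is handed in; nothing more can be done
None
```

I pushed the drawer home against its stop, fitted the upper half onto the dowels with the ears at the same end, and handed the job in at about 15 s, still gripping and pressing the pair shut at about 16 N.

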